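# Poke a stuck guide bushing out of its holder block on the ejector pin

### The job

A bronze guide bushing is stuck in one of the two metal holder blocks. Set that block down over the upright pin of the ejector stand and press it gently all the way home, so that the pin goes up through the block's access hole and pokes the bushing up; never lean hard (over 30 N) on the pin or the boss. Then lift the bushing out, stand it upright in the larger compartment of the grey tray, and leave the block sitting on the stand and the other bench items where they are.

Things in the scene. Friction and masses are not known exactly. Their poses are not given: they have to be found in the camera images.
- holder: The holder block with the bushing in it: aluminium, 40 x 40 mm and 40 mm high, 0.15 to 0.25 kg. Origin: centre of its underside, z up. On its centre axis: from the top a round recess 23 mm wide and 28 mm deep, and below it, through the 12 mm floor, a 10 mm access hole. A knurled knob sticks out of its +x face, so grip it by its y faces.
- holder_plunger (a point): Nose of the block's spring plunger, on the block's +x side, 18 mm above the underside; its 14 mm knob reaches 38 mm out from the block's axis. The 6 mm nose presses on the bushing's side 6 mm above the recess floor, so the bushing resists with about 6 to 14 N until it has risen some 10 mm; then it is loose.
- bushing: Bronze-coloured metal bushing (6 mm bore, blind on top), a plain cylinder 22 mm in diameter and 27 mm long, about 80 g, origin at the centre of its underside, z along its axis. At the start its top lies 1 mm below the block's top face: it cannot be gripped from above. With the block fully home on the stand its top stands 14 mm above the block's top.
- stand: Ejector stand, fixed: aluminium bar 50 x 140 x 10 mm (long side along y), two 16 mm wide clamp studs (to 23 mm high) 55 mm either side of centre, in the middle a round boss 36 mm wide, flat top 30 mm above the bench. Origin: centre of the underside. From the boss rises a steel pin, 8 mm diameter, flat sharp-edged tip, 27 mm above the boss's top.
- stand_seat (a point): Centre of the boss's flat top, 30 mm above the bench, axes as the stand's; the block's underside rests here when home. The pin is eccentric: its axis stands 4 mm to one side of this point, upright, held stiffly, in a direction that differs each time and is not measured (any angle round the centre). Find it by light touches with the block, or look.
- tray: Grey plastic parts tray, fixed, 150 (x) x 90 (y) mm, walls 15 mm high and 3 mm thick, floor 3 mm thick. Origin: centre of its underside. A divider across it 27 mm to the +x side of its centre leaves a larger (-x) and a smaller (+x) compartment.
- tray_large (a point): Centre of the floor of the tray's larger compartment (about 97 x 84 mm inside), 3 mm above the bench.
- spare_holder: A second, empty holder block of the same size and look, its recess empty. Bystander. The two blocks may change places.
- cage: Bystander: small open yellow box with two compartments, 45 x 95 x 18 mm.
- syringe: Bystander: syringe lying along its y, about 135 mm long, 16 mm high.
- vial: Bystander: stoppered glass vial lying along its y, 62 mm long, 18 mm thick.
- jar: Bystander: amber glass jar, 44 mm wide, 55 mm high.
- tweezers: Bystander: flat steel tweezers lying along their x, 120 mm long, 4 mm high.
- thumbscrew: Bystander: knurled thumbscrew standing on its 20 mm head, 22 mm high.
Mind the look-alikes: they are no part of the job. Of the things shaped like the tray, the grey one is meant.

How it is judged:
By the outcome, as a careful person would: the job done as asked, in the order asked, and still so for the second after the job is handed in, with the robot touching nothing.
It also fails if it takes over 67 s, if anything falls off the work surface, if the arm or the gripper's body presses on something with over 40 N, if the wrist force passes 120 N, or if a joint passes its speed limit or range.

### The arm

A 6-joint arm with a two-finger parallel gripper is mounted at the origin on the work surface. World frame = base frame: x ahead of the robot, y to its left, z up, the work surface at z = 0. Lengths are in mm, angles in degrees, forces in N, time in s.
With the tool pointing down it reaches from about 350 to 850 mm from the base axis. Payload 8.1 kg.
Tool frame: the origin (TCP) lies at the centre of the arm's flange, where the gripper is bolted on; the fingertips stand 173 mm ahead of it and the grasp point (between the pads) lies 155 mm ahead of it; z points along the fingers, y is the line along which they close (so a half turn about z gives the same grasp; the last joint's range is limited). The gripper opens to 85 mm and grips with 20 to 120 N. Pads are 22 mm wide; open, the fingers measure 114 mm over their backs; the gripper's body (76 mm by 85 mm) begins 54 mm behind the grasp point. The pads swing forward as they close: fully open they stand 13 mm farther back than shut.
Start: joints at [-79.206, 7.471, 85.268, -0, 87.261, -4.893], TCP at [162.256, -577.65, 404.692] pointing down, gripper open.
Joint ranges: [-169.43, 169.43], [-51.17, 129.36], [1.28, 143.12], [-76.62, 256.62], [0, 156.53], [-152.29, 152.29]. Speed limits (degrees/s): [136.94, 136.94, 159.86, 180, 180, 180].

### API

Orientations are given as [roll, pitch, yaw] about the fixed x, y, z axes, in that order (R = Rz(yaw) Ry(pitch) Rx(roll)).
In Python, from bench import * gives the robot as it stands.
- The arm moves only by the shell command python3 -m jog 'ROWS' [FORCE]. ROWS is text: rows parted by semicolons, each of 7 numbers parted by spaces: the shift along the tool's x, y, z scaled (see below), then the turn, a rotation vector about the tool's x, y, z scaled (see below), then the closure, from -1 (fully open) to 1 (shut). In form: tx ty tz wx wy wz hand; .... A call has 1 to 5 rows; each row shifts and turns the commanded pose from where the row before left it, along the tool's axes as they then stand; what a row does not reach is not made up. The controller multiplies each number of a shift by 0.1 m and each number of a turn by 60 degrees. A row lasts 1/8 s, in which the tool goes at most 62.5 mm and 10.7 degrees, less where a joint would pass 70% of its speed; a pose out of reach is approached as far as the arm can. A call with a number of a shift or a turn outside -1 to 1 is refused whole. A call with a gripper value outside its range is refused whole. The fingers move at their own pace and stop on an object; FORCE is the grip in N (left out, the last holds). Time passes only in rows, so rows that do not move let the fingers close. It gives the time, the measured TCP pose, the force, the opening and the grip force at its end, in the units of the state.
- sense(): the state, without advancing time (a new reading comes with each control period).
- snapshot(name): name is "scene" or "top"; returns a dict with "img" (384x512x3 uint8, red, green, blue), "fx", "fy", "cx", "cy" (pixels), "dist" ([k1, k2, p1, p2, k3] as OpenCV has them; the pictures are not rectified), "extrinsics" (4x4, takes a point from camera to world coordinates). Camera axes: x right, y down, z forward; pixel columns grow to the right and rows downward; lengths in mm; the calibration is good to about 2 mm. A picture is of the moment at which its call begins. There is no depth.
- hand_in(): hands the job in; it is judged then, once.
The state is a dict: "time": time; "joint_pos": joint angles; "qd": joint speeds; "joint_efforts": joint torques, N m; "tool_pos": TCP position; "tcp_rot": TCP orientation; "ft_force": force on the tool from outside, world axes, zero at the start; "wrist_torque": the same for the moment, N m; "finger_gap": finger opening in mm; "grip_force": force on a finger pad.
Only numpy, scipy, OpenCV 4.12 (cv2) and the standard library are available. Lean on these libraries where they do the work, as an engineer would, in place of code of your own. Each camera call takes 0.05 s, during which the arm holds its last target. There are 200 camera calls.

## Working session

There is one attempt and no reset: what is moved stays moved. The work goes in short steps, Python scripts to look and compute and a shell command to move; the robot and the scene stay as the last step left them, time stands still between calls to the robot, and variables do not carry over. Pictures are saved under pics/ and viewed, at most 10 in all, crops included, and the job is handed in when it is done.

```bash
mkdir -p pics; cat > h.py <<'E'
from bench import *
import numpy as np, cv2
from scipy.spatial.transform import Rotation as R
def ray(s,u,v):
    K=np.array([[s['fx'],0,s['cx']],[0,s['fy'],s['cy']],[0,0,1]])
    p=cv2.undistortPoints(np.array([[[u,v]]],float),K,np.array(s['dist'],float))[0,0]
    T=np.array(s['extrinsics']); d=T[:3,:3]@np.array([p[0],p[1],1]); return T[:3,3],d
def plane(s,u,v,z):
    o,d=ray(s,u,v); return o+d*(z-o[2])/d[2]
def proj(s,P):
    T=np.linalg.inv(np.array(s['extrinsics'])); K=np.array([[s['fx'],0,s['cx']],[0,s['fy'],s['cy']],[0,0,1]])
    return cv2.projectPoints(np.array(P,float).reshape(-1,1,3),cv2.Rodrigues(T[:3,:3])[0],T[:3,3],K,np.array(s['dist'],float))[0][:,0]
def save(n,img): cv2.imwrite('pics/'+n+'.png',img[:,:,::-1])
E
python3 - <<'E'
from h import *
import pickle
for n in('scene','top'):
    s=snapshot(n); pickle.dump(s,open(n+'0.pkl','wb')); save(n+'0',s['img'] if 0 else cv2.resize(s['img'],(800,600),interpolation=cv2.INTER_CUBIC))
    print(n,s['fx'],np.round(s['extrinsics'],2).tolist())
print(sense())
E
```

```text
scene 403.8459719799887 [[-0.83, 0.43, -0.36, 893.27], [0.56, 0.62, -0.55, 469.32], [-0.02, -0.66, -0.75, 784.93], [0.0, 0.0, 0.0, 1.0]]
top 484.81047118561213 [[0.01, -0.99, 0.11, 411.96], [-1.0, -0.01, 0.01, -93.47], [-0.0, -0.11, -0.99, 1195.34], [0.0, 0.0, 0.0, 1.0]]
{'time': 0.1, 'joint_pos': array([-7.92045819e+01,  7.51375079e+00,  8.53238398e+01, -5.43872707e-04,
        8.72620015e+01, -4.89424084e+00]), 'qd': array([ 0.00418017, -0.1709997 , -0.14505998, -0.12077592, -0.00819524,
       -0.11808195]), 'joint_efforts': array([ 1.71649546e-03, -5.70950460e+01, -5.01941407e+01, -2.02360643e-04,
        8.15352949e-03,  7.79418838e-05]), 'tool_pos': array([ 162.2250263 , -577.43847428,  403.71044602]), 'tcp_rot': array([-1.79900725e+02, -7.95564849e-03,  1.56896785e+01]), 'ft_force': array([ 0.25566281, -0.63940617,  0.20795138]), 'wrist_torque': array([ 0.00040791,  0.06126202, -0.04897462]), 'grip_force': 0.0, 'finger_gap': 85.37035742658428}
```

View pics/top0.png

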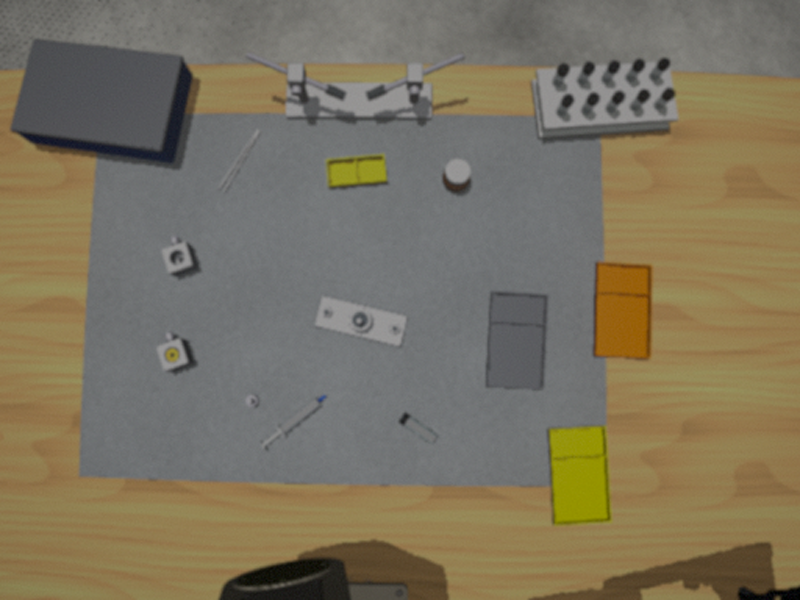

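View pics/scene0.png

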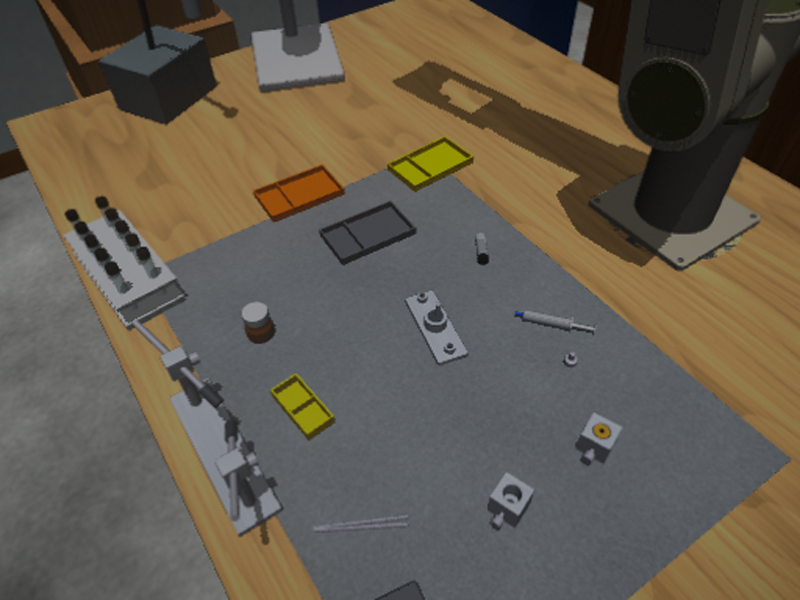

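Top view (800x600): candidates are the block with the orange bushing ring at (172,355), and the look-alike with an empty dark recess at (177,258). Stand is at (361,321). Trays are grey (517,340), orange (623,310) and yellow (578,475). I choose the block at (172,355) and the grey tray, and check them in a crop.

```bash
python3 - <<'E'
from h import *
import pickle
t=pickle.load(open('top0.pkl','rb'));s=pickle.load(open('scene0.pkl','rb'))
def crop(im,u,v,r): return cv2.resize(im[v-r:v+r,u-r:u+r],(300,300),interpolation=cv2.INTER_NEAREST)
a=np.hstack([crop(t['img'],110,227,20),crop(t['img'],231,205,18)])
b=np.hstack([crop(s['img'],384,278,20),crop(s['img'],279,206,20)])
save('crop1',np.vstack([a,b]))
# measure
for nm,s_,z in(('top',t,0),):
    hsv=cv2.cvtColor(s_['img'],cv2.COLOR_RGB2HSV)
    g=cv2.cvtColor(s_['img'],cv2.COLOR_RGB2GRAY)
    print(g[200:210,220:250])
    m=(g>135).astype(np.uint8)
    cs,_=cv2.findContours(m,cv2.RETR_EXTERNAL,cv2.CHAIN_APPROX_NONE)
    for c in cs:
        A=cv2.contourArea(c); (u,v),_,_=cv2.minAreaRect(c)
        if 60<A<2000 and 60<u<380 and 80<v<310: print(A,cv2.minAreaRect(c))
E
```

```text
[[149 151 151 150 149 147 143 126 111  99  93  99 107 124 139 144 144 143
  148 151 150 151 150 151 150 148 148 148 144 142]
 [149 149 149 146 148 143 127 106  93  85  81  82  86 101 123 138 139 135
  143 149 151 151 153 151 151 152 150 150 149 150]
 [152 150 147 143 143 131 111  88  83  82  86  78  77  86 105 130 138 128
  137 148 152 149 149 152 151 151 152 152 152 152]
 [150 150 149 144 140 124  95  85  96 106 105  86  81  81  95 123 133 126
  127 139 149 152 150 152 149 150 151 150 150 149]
 [150 151 152 150 144 121  91  92 117 133 127 103  83  81  89 118 134 124
  119 135 148 150 151 150 150 151 149 150 151 150]
 [150 150 152 150 142 122  91  94 124 142 131 102  77  79  93 117 133 123
  117 137 150 152 150 152 151 152 150 150 151 150]
 [149 150 149 147 143 124 100  91 110 122 112  83  67  76  98 124 136 117
  113 137 151 152 152 151 149 150 150 150 152 149]
 [149 151 148 139 141 137 118  95  89  90  78  63  66  89 113 135 131 108
  109 133 147 152 150 151 149 152 150 150 150 148]
 [152 150 146 143 144 144 131 113  97  83  71  69  88 113 131 135 123 103
  113 139 150 151 151 149 150 150 151 150 147 142]
 [148 150 151 147 146 145 139 132 122 113 102 103 121 134 138 123 105 100
  125 143 150 151 150 150 151 151 150 151 145 143]]
206.5 ((109.10000610351562, 226.3000030517578), (15.811388969421387, 15.178933143615723), 71.56505584716797)
792.5 ((230.50003051757812, 205.0), (55.78319549560547, 19.160314559936523), 14.03624439239502)
196.5 ((112.40000915527344, 164.20001220703125), (14.546475410461426, 15.17893123626709), 71.56504821777344)
118.0 ((220.0, 111.0), (10.0, 14.0), 90.0)
128.0 ((238.0, 109.0), (10.0, 14.0), 90.0)
153.0 ((292.5, 108.5), (13.0, 15.0), 90.0)
```

View pics/crop1.png

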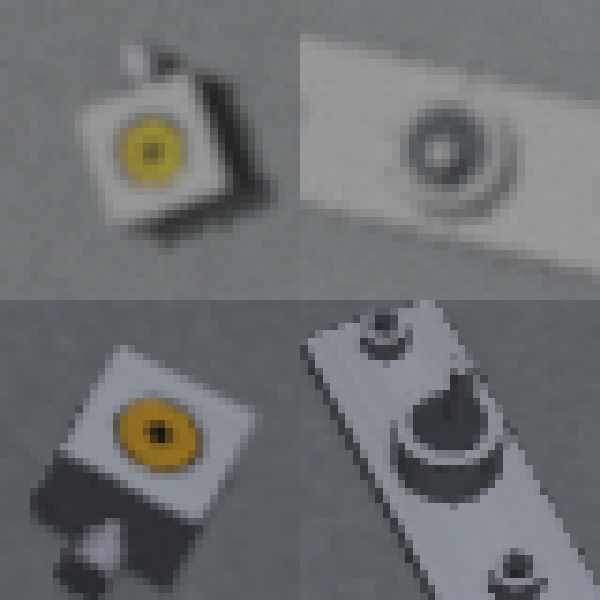

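The crop confirms the block with the bronze ring (top crop centre ≈ raw (110,227)). The stand's dark boss disk shows the bright pin tip, lower left of the disk centre in the top view. Now the metric measurements.

```bash
cat > meas.py <<'E'
from h import *
import pickle
t=pickle.load(open('top0.pkl','rb'));s=pickle.load(open('scene0.pkl','rb'))
def rect(S,u,v,r,thr,z):
    k=8; g=cv2.cvtColor(S['img'],cv2.COLOR_RGB2GRAY)[v-r:v+r,u-r:u+r]
    g=cv2.resize(g,None,fx=k,fy=k,interpolation=cv2.INTER_CUBIC)
    cs,_=cv2.findContours((g>thr).astype(np.uint8),cv2.RETR_EXTERNAL,cv2.CHAIN_APPROX_NONE)
    c=max(cs,key=cv2.contourArea)[:,0]
    P=np.array([plane(S,(a+.5)/k-.5+u-r,(b+.5)/k-.5+v-r,z)[:2] for a,b in c],np.float32)
    return cv2.minAreaRect(P)
def ring(S,u,v,r,z):
    im=S['img'].astype(float); sat=im[...,0]-im[...,2]
    w=np.zeros_like(sat); w[v-r:v+r,u-r:u+r]=np.clip(sat[v-r:v+r,u-r:u+r]-25,0,None)
    y,x=np.mgrid[:384,:512]; U=(w*x).sum()/w.sum();V=(w*y).sum()/w.sum()
    return U,V,plane(S,U,V,z)
def tri(a,b):
    (o1,d1),(o2,d2)=a,b; x=np.linalg.lstsq(np.c_[d1,-d2],o2-o1,rcond=None)[0]
    return (o1+x[0]*d1+o2+x[1]*d2)/2, np.linalg.norm(o1+x[0]*d1-o2-x[1]*d2)
E
python3 - <<'E'
from meas import *
np.set_printoptions(precision=1,suppress=True)
for S,n,b,st in((t,'top',(110,227),(231,205)),(s,'scene',(384,278),(279,208))):
    g=cv2.cvtColor(S['img'],cv2.COLOR_RGB2GRAY)
    for thr in(115,125,135): print(n,thr,'blk',rect(S,*b,14,thr,40),'bar',rect(S,*st,36,thr,10))
    print('ring',ring(S,*b,9,39))
a=ring(t,110,227,9,39);b=ring(s,384,278,9,39);print(tri(ray(t,*a[:2]),ray(s,*b[:2])))
g=cv2.cvtColor(t['img'],cv2.COLOR_RGB2GRAY).astype(float)
w=np.zeros_like(g);w[202:209,226:234]=np.clip(g[202:209,226:234]-100,0,None); w[:,226:227]=0;w[:,232:]=0
y,x=np.mgrid[:384,:512];U,V=(w*x).sum()/w.sum(),(w*y).sum()/w.sum();print('tip',U,V,plane(t,U,V,57))
# dark disk
d=np.zeros_like(g);sub=g[199:211,225:237];k=8;
up=cv2.resize(sub,None,fx=k,fy=k,interpolation=cv2.INTER_CUBIC)
cs,_=cv2.findContours((up<112).astype(np.uint8),cv2.RETR_EXTERNAL,cv2.CHAIN_APPROX_NONE)
c=max(cs,key=cv2.contourArea);e=cv2.fitEllipse(c);u,v=(e[0][0]+.5)/k-.5+225,(e[0][1]+.5)/k-.5+199
print('disk',u,v,e[1][0]/k,e[1][1]/k,plane(t,u,v,30))
print(cv2.cvtColor(s['img'],cv2.COLOR_RGB2GRAY)[192:224,268:292])
# tray grey
print('proj stand-scene',proj(s,[[0,0,0]]))
E
```

```text
top 115 blk ((461.9875793457031, 266.44085693359375), (57.107852935791016, 48.177066802978516), 22.33328628540039) bar ((517.282958984375, -29.434249877929688), (177.66860961914062, 178.31387329101562), 0.6076831221580505)
top 125 blk ((463.9855651855469, 263.5964660644531), (54.65250778198242, 40.8545036315918), 20.47618293762207) bar ((515.8576049804688, -30.15587615966797), (140.39828491210938, 50.97541809082031), 77.14875030517578)
top 135 blk ((457.4385070800781, 260.75543212890625), (39.021053314208984, 38.26774978637695), 20.910661697387695) bar ((515.8282470703125, -30.170249938964844), (137.6585693359375, 47.84433364868164), 76.97748565673828)
ring (np.float64(109.77575757575758), np.float64(226.71481481481482), array([456.6, 259.7,  39. ]))
scene 115 blk ((455.77691650390625, 260.5762939453125), (40.57941436767578, 41.3452262878418), 21.055551528930664) bar ((515.6117553710938, -29.040733337402344), (139.73974609375, 49.28699493408203), 77.16706848144531)
scene 125 blk ((456.199462890625, 260.39459228515625), (39.72053146362305, 40.06697082519531), 20.07710075378418) bar ((
[... 3208 characters left out ...]
3 142 143 144 144 145 143 145 145
  145 143 142 143 142 142]
 [ 95  95  92  91  67  89 144 142 141 141 142 141 144 145 146 144 144 146
  145 145 143 142 143 142]
 [ 97  95  92  93  90  58 137 142 141 140 142 143 144 145 145 145 143 145
  136 100 122 141 144 143]
 [ 97  97  96  96  92  49  88 144 142 140 141 142 142 145 145 145 143 136
   92  57  58  77 140 143]
 [ 96  95  96  95  97  90  58 136 143 143 141 142 142 143 145 145 141 130
   62  54  53  65 134 140]
 [ 95  94  95  95  98  94  65  88 144 143 142 142 143 142 144 139  90 131
   68  36  43  84 138 140]
 [ 99  97  94  94  97  97  89  61 135 144 143 141 144 143 143 139  86  98
  135 136 137 131  96  79]]
proj stand-scene [[429.2 136. ]]
```

```bash
cat > go.py <<'E'
import sys; from h import *
# python3 go.py x y z yaw : remaining shift in tool axes (units of jog), current state
st=sense(); Rm=R.from_euler('xyz',st['tcp_rot'],degrees=True)
tgt=np.array(list(map(float,sys.argv[1:4]))); d=tgt-st['tool_pos']
Rt=R.from_euler('xyz',[180,0,float(sys.argv[4])],degrees=True)
np.set_printoptions(precision=3,suppress=True)
print('t',st['time'],'pos',st['tool_pos'],'rot',st['tcp_rot'],'F',st['ft_force'],'gap',st['finger_gap'],'grip',st['grip_force'])
print('shift/100 in tool:',Rm.inv().apply(d)/100,'mm',np.linalg.norm(d),'turn/60:',np.degrees((Rm.inv()*Rt).as_rotvec())/60)
E
J="python3 -m jog"
$J '.54 -.29 0 0 0 0 -1;.54 -.29 0 0 0 0 -1;.54 -.29 0 0 0 0 -1;.54 -.29 0 0 0 0 -1;.54 -.29 0 0 0 0 -1' 60
$J '.22 -.53 0 0 0 0 -1;.22 -.53 0 0 0 0 -1;.22 -.53 0 0 0 0 -1;.22 -.53 0 0 0 0 -1;.22 -.53 0 0 0 0 -1'
python3 go.py 456.3 260.3 300 20.6
```

```text
time: 0.72
tool_pos: [384.0, -363.4, 404.4]
tcp_rot: [-180.0, 0.0, 15.7]
ft_force: [0.8, -1.3, -0.0]
finger_gap: 85.3
grip_force: 0.0
time: 1.35
tool_pos: [416.9, -78.4, 404.4]
tcp_rot: [-180.0, -0.0, 15.7]
ft_force: [0.9, -0.1, -0.1]
finger_gap: 85.5
grip_force: 0.0
t 1.35 pos [416.935 -78.372 404.443] rot [-179.996   -0.      15.669] F [ 0.875 -0.069 -0.088] gap 85.53554410622846 grip 0.0
shift/100 in tool: [ 1.294 -3.154  1.045] mm 356.5899213251172 turn/60: [-0.    -0.    -0.082]
```

```bash
J="python3 -m jog"
$J '.215 -.525 0.1 0 0 0 -1;.215 -.525 .1 0 0 0 -1;.215 -.525 .1 0 0 0 -1;.215 -.525 .2 0 0 0 -1;.215 -.525 .2 0 0 0 -1'
$J '.2 -.5 .3 0 0 -.082 -1;0 0 0 0 0 0 -1'
python3 go.py 456.3 260.3 181 20.6
```

```text
time: 1.98
tool_pos: [449.5, 203.6, 334.1]
tcp_rot: [180.0, -0.0, 15.7]
ft_force: [0.9, -0.3, 1.2]
finger_gap: 85.3
grip_force: 0.0
time: 2.22
tool_pos: [453.7, 257.7, 300.5]
tcp_rot: [-180.0, 0.4, 20.9]
ft_force: [-0.7, -0.2, -0.8]
finger_gap: 85.6
grip_force: 0.0
t 2.225 pos [453.73  257.692 300.489] rot [-179.978    0.404   20.912] F [-0.684 -0.23  -0.832] gap 85.57734940960097 grip 0.0
shift/100 in tool: [ 0.042 -0.015  1.195] mm 119.54479591303735 turn/60: [-0.     0.007  0.005]
```

```bash
J="python3 -m jog"
$J '.03 -.015 .5 0 0 0 -1;0 0 .4 0 0 0 -1;0 0 .2 0 0 0 -1;0 0 .095 0 0 0 -1;0 0 0 0 0 0 -1'
python3 go.py 456.3 260.3 181 20.6
$J '0 0 0 0 0 0 1;0 0 0 0 0 0 1;0 0 0 0 0 0 1;0 0 0 0 0 0 1;0 0 0 0 0 0 1' 60
python3 go.py 456.3 260.3 181 20.6
```

```text
time: 2.85
tool_pos: [457.9, 257.2, 185.4]
tcp_rot: [180.0, 0.0, 20.6]
ft_force: [-0.8, -0.5, 0.7]
finger_gap: 85.3
grip_force: 0.0
t 2.85 pos [457.915 257.176 185.397] rot [179.994   0.015  20.564] F [-0.782 -0.514  0.67 ] gap 85.27980566028384 grip 0.0
shift/100 in tool: [-0.004 -0.035  0.044] mm 5.631053925646142 turn/60: [ 0.     0.    -0.001]
time: 3.48
tool_pos: [458.4, 258.0, 186.4]
tcp_rot: [-180.0, -0.1, 20.6]
ft_force: [-0.6, -0.9, 4.9]
finger_gap: 39.1
grip_force: 62.5
t 3.475 pos [458.38  257.966 186.404] rot [-179.99    -0.117   20.61 ] F [-0.626 -0.945  4.906] gap 39.12339552007305 grip 62.472519491566345
shift/100 in tool: [-0.011 -0.029  0.054] mm 6.242906057386482 turn/60: [-0.    -0.002  0.   ]
```

```bash
J="python3 -m jog"
$J '0 0 -.1 0 0 0 1;0 0 -.3 0 0 0 1;0 0 -.4 0 0 0 1;0 0 -.3 0 0 0 1;0 0 0 0 0 0 1'
python3 go.py 512.6 -28.4 300 20.6
```

```text
time: 4.1
tool_pos: [458.7, 258.1, 298.2]
tcp_rot: [-180.0, -0.3, 20.6]
ft_force: [0.4, 0.2, -2.6]
finger_gap: 39.1
grip_force: 61.8
t 4.1 pos [458.731 258.069 298.176] rot [-179.986   -0.317   20.614] F [ 0.44   0.166 -2.642] gap 39.09098698373825 grip 61.823004957841476
shift/100 in tool: [-0.504  2.871 -0.022] mm 291.4960219623139 turn/60: [-0.    -0.005  0.   ]
```

```bash
J="python3 -m jog"
$J '-.08 .4 0 0 0 0 1;-.1 .57 0 0 0 0 1;-.1 .57 0 0 0 0 1;-.1 .57 0 0 0 0 1;-.08 .45 0 0 0 0 1'
$J '-.04 .3 0 0 0 0 1;0 0 0 0 0 0 1;0 0 0 0 0 0 1'
python3 go.py 512.6 -28.4 300 20.6
python3 - <<'E'
from h import *
import pickle
t=snapshot('top');s=snapshot('scene');pickle.dump((t,s),open('hold.pkl','wb'))
c=proj(s,[[512,-28,135]])[0].astype(int);d=proj(t,[[512,-28,135]])[0].astype(int);print(c,d)
f=lambda im,c,r:cv2.resize(im[max(0,c[1]-r):c[1]+r,c[0]-r:c[0]+r],(400,400),interpolation=cv2.INTER_CUBIC)
save('hold',np.hstack([f(s['img'],c,45),f(t['img'],d,45)]))
E
```

```text
time: 4.72
tool_pos: [504.1, -0.3, 293.0]
tcp_rot: [-179.9, 0.1, 20.6]
ft_force: [0.6, -0.7, -2.7]
finger_gap: 39.2
grip_force: 62.0
time: 5.1
tool_pos: [511.0, -27.3, 293.6]
tcp_rot: [-179.9, 0.1, 20.6]
ft_force: [-0.4, 1.0, -2.5]
finger_gap: 39.2
grip_force: 62.1
t 5.1 pos [510.956 -27.301 293.619] rot [-179.905    0.123   20.583] F [-0.388  0.953 -2.534] gap 39.23916063814166 grip 62.12774039900978
shift/100 in tool: [ 0.011  0.016 -0.064] mm 6.680204007436311 turn/60: [-0.002  0.002 -0.   ]
[280 171] [226 201]
```

View pics/hold.png

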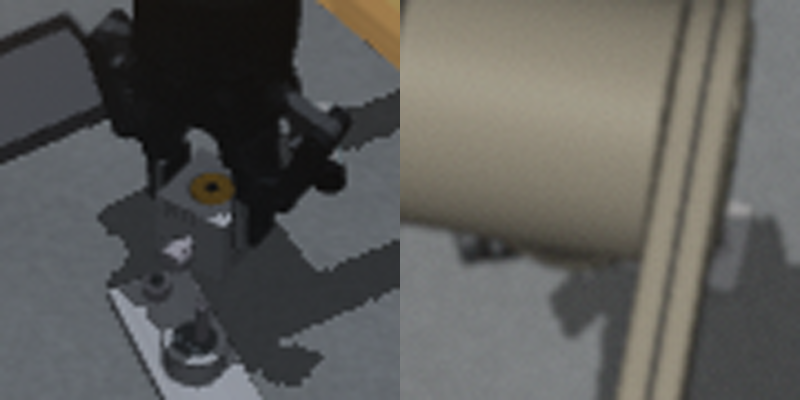

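The scene crop (left) shows the bushing ring held in the gripper at crop (212,187), with the stand and pin below it at (203,330). The arm blocks the top view.

```bash
python3 - <<'E'
from meas import *
np.set_printoptions(precision=2,suppress=True,linewidth=200)
tt,ss=pickle.load(open('hold.pkl','rb'))
u,v=280-45+212*90/400,171-45+187*90/400; print(u,v)
r=ring(ss,round(u),round(v),8,293.6-186.4+39);print(r)
st=sense();p=R.from_euler('xyz',st['tcp_rot'],degrees=True).inv().apply(r[2]-st['tool_pos']);print('ring in tool',p)
g=cv2.cvtColor(ss['img'],cv2.COLOR_RGB2GRAY);print(g[188:208,270:290])
for P in([511.6,-28.8,57],[511.6,-28.8,30],[515.7,-29.5,30]):print(proj(s,[P]))
E
```

```text
282.7 168.075
(np.float64(282.26126126126127), np.float64(168.05105105105105), array([509.76, -26.38, 146.2 ]))
ring in tool [ -1.01  -0.66 148.08]
[[ 33  40  74  74  74  74  74  72  56  51  50  52  51  55  55  50  52  50  52  53]
 [ 33  45  71  68  74  74  75  74  74  51  51  51  51  52  50  50  53  53  53  53]
 [ 49  62  71  56  75  75  74  75  76  83  50  52  52  52  51  52  52  53  53  53]
 [ 68  63  46  57  76  75  75  76  75  74  52  51  51  53  52  51  53  53  54  53]
 [ 51  50  50  67  76  76  74  75  75  74  70  51  52  52  52  54  54  55  54  51]
 [ 49  49  62  77  77  76  75  75  75  64  70  57  51  51  52  52  52  52  52  52]
 [ 65  78  77  78  78  76  75  75  75  73  70  68  56  51  52  53  53  53  52  52]
 [ 77  77  76  77  78  77  76  75  72  60  80  58  50  51  50  52  53  52  51  53]
 [ 76  78  78  76  79  78  77  76  72  43  48  50  62  41  52  53  53  52  52  53]
 [ 76  78  78  78  77  75  78  78  74  43  49  49  64  62  53  53  52  52  52  51]
 [ 75  77  77  76  79  73  63  52  50  44  49  48  65  75  53  51  52  51  52  52]
 [ 75  76  75  76  74  51  35  33  34  44  48  46  55  76  73  51  51  51  53  53]
 [140  84 130 136  43  34  34  34  34  45  48  45  36  56  75  62  52  52  52  53]
 [143  99 145 117  56  54  35  34  34  46  49  47  34  41  76  74  52  51  51  52]
 [142  91 144 117  59  54  33  33  36  43  48  39  34  41  75  73  43  52  53  52]
 [140  72 143  72  34  35  37  53  34  34  34  34  36  47  76  75  56  42  53  52]
 [143  85  74  74  51  34  35  38  57  56  34  34  39  65  74  68  66  61  52  53]
 [140  82  46  76  74  62  42  39  58  58  56  52  98  77  74  69  67  77  53  52]
 [139  82  43  57  73  75  74  75 126 122 119 150 149 135  55  49  76  78  91  54]
 [140  81  42  46  48  60  84 146 147 146 146 129 105  60  50  51  77  76  75  56]]
[[280.1  194.09]]
[[279.87 201.36]]
[[278.33 201.92]]
```

```bash
J="python3 -m jog"
$J '.012 .02 .1 0 0 0 1;0 0 .2 0 0 0 1;0 0 .12 0 0 0 1;0 0 0 0 0 0 1;0 0 0 0 0 0 1'
python3 go.py 512.9 -28.9 243.4 20.6
```

```text
time: 5.82
tool_pos: [513.7, -29.0, 253.6]
tcp_rot: [180.0, -0.0, 20.6]
ft_force: [0.3, -0.2, -2.5]
finger_gap: 39.1
grip_force: 62.1
t 5.825 pos [513.721 -29.034 253.638] rot [179.986  -0.029  20.621] F [ 0.28  -0.175 -2.487] gap 39.06898060383956 grip 62.092216790188104
shift/100 in tool: [-0.007 -0.004  0.102] mm 10.271556433907673 turn/60: [ 0. -0.  0.]
```

```bash
J="python3 -m jog"
$J '-.007 -.003 .06 0 0 0 1;0 0 .02 0 0 0 1;0 0 0 0 0 0 1;0 0 0 0 0 0 1'
$J '0 0 .015 0 0 0 1;0 0 0 0 0 0 1'
$J '0 0 .015 0 0 0 1;0 0 0 0 0 0 1'
python3 go.py 512.8 -28.8 243.4 20.6
```

```text
time: 6.32
tool_pos: [512.8, -29.1, 245.3]
tcp_rot: [180.0, -0.0, 20.6]
ft_force: [0.3, -0.5, -2.5]
finger_gap: 39.2
grip_force: 62.2
time: 6.58
tool_pos: [512.7, -29.1, 243.6]
tcp_rot: [-180.0, 0.0, 20.6]
ft_force: [0.3, 0.5, -2.4]
finger_gap: 38.7
grip_force: 62.2
time: 6.82
tool_pos: [512.6, -29.1, 242.0]
tcp_rot: [-180.0, 0.0, 20.6]
ft_force: [0.2, 0.3, -1.2]
finger_gap: 39.1
grip_force: 62.2
t 6.825 pos [512.602 -29.071 241.997] rot [-179.99     0.018   20.608] F [ 0.177  0.321 -1.176] gap 39.060657864733535 grip 62.16786663440871
shift/100 in tool: [ 0.003 -0.002 -0.014] mm 1.4425043045405508 turn/60: [-0.  0.  0.]
```

Force barely changes; continue in 1 mm steps.

```bash
J="python3 -m jog"
$J '0 0 .01 0 0 0 1;0 0 0 0 0 0 1' | egrep 'pos|force'
$J '0 0 .01 0 0 0 1;0 0 0 0 0 0 1'| egrep 'pos|force'
python3 go.py 512.8 -28.8 239 20.6
```

```text
tool_pos: [512.7, -29.1, 241.1]
ft_force: [-0.8, -0.1, -2.5]
grip_force: 62.2
tool_pos: [512.7, -29.1, 240.1]
ft_force: [0.3, -0.2, -2.7]
grip_force: 62.2
t 7.325 pos [512.672 -29.086 240.121] rot [-179.997    0.005   20.608] F [ 0.311 -0.158 -2.674] gap 38.88099698938355 grip 62.16869541822234
shift/100 in tool: [ 0.002 -0.002  0.011] mm 1.164292838166903 turn/60: [-0.  0.  0.]
```

```bash
J="python3 -m jog"
$J '0 0 .015 0 0 0 1;0 0 0 0 0 0 1' | egrep 'pos|force'
$J '0 0 .015 0 0 0 1;0 0 0 0 0 0 1'| egrep 'pos|force'
$J '0 0 .015 0 0 0 1;0 0 0 0 0 0 1'| egrep 'pos|force'
$J '0 0 .015 0 0 0 1;0 0 0 0 0 0 1'| egrep 'pos|force'
python3 go.py 512.8 -28.8 216.4 20.6
```

```text
tool_pos: [512.6, -29.1, 238.5]
ft_force: [0.5, 0.4, -2.5]
grip_force: 62.2
tool_pos: [512.6, -29.1, 237.0]
ft_force: [0.0, -0.1, -1.6]
grip_force: 62.2
tool_pos: [512.6, -29.1, 235.5]
ft_force: [0.1, -0.7, -2.6]
grip_force: 62.2
tool_pos: [512.6, -29.1, 234.0]
ft_force: [0.1, 0.2, -2.4]
grip_force: 62.2
t 8.325 pos [512.638 -29.069 234.043] rot [-179.994    0.013   20.61 ] F [ 0.097  0.193 -2.415] gap 38.999517427621804 grip 62.16770195620484
shift/100 in tool: [ 0.003 -0.002  0.176] mm 17.64618035603038 turn/60: [-0.  0.  0.]
```

```bash
J="python3 -m jog"
for i in 1 ; do :; done
$J '0 0 .015 0 0 0 1;0 0 0 0 0 0 1' | egrep 'pos|force'
$J '0 0 .015 0 0 0 1;0 0 0 0 0 0 1'| egrep 'pos|force'
$J '0 0 .01 0 0 0 1;0 0 0 0 0 0 1'| egrep 'pos|force'
$J '0 0 .01 0 0 0 1;0 0 0 0 0 0 1'| egrep 'pos|force'
```

```text
tool_pos: [512.6, -29.1, 232.5]
ft_force: [-0.1, 0.3, -3.5]
grip_force: 62.2
tool_pos: [512.8, -29.1, 231.3]
ft_force: [0.4, -0.9, -2.0]
grip_force: 62.5
tool_pos: [512.8, -29.1, 230.6]
ft_force: [-1.0, 0.5, 2.6]
grip_force: 62.9
tool_pos: [512.8, -29.1, 229.3]
ft_force: [-1.2, -1.0, 2.9]
grip_force: 62.9
```

```bash
J="python3 -m jog"
$J '0 0 .015 0 0 0 1;0 0 0 0 0 0 1' | egrep 'pos|force'
$J '0 0 .015 0 0 0 1;0 0 0 0 0 0 1'| egrep 'pos|force'
$J '0 0 .015 0 0 0 1;0 0 0 0 0 0 1'| egrep 'pos|force'
$J '0 0 .015 0 0 0 1;0 0 0 0 0 0 1'| egrep 'pos|force'
$J '0 0 .015 0 0 0 1;0 0 0 0 0 0 1'| egrep 'pos|force'
$J '0 0 .015 0 0 0 1;0 0 0 0 0 0 1'| egrep 'pos|force'
```

```text
tool_pos: [512.8, -29.1, 227.5]
ft_force: [0.7, -0.2, 0.5]
grip_force: 62.9
tool_pos: [512.8, -29.1, 226.0]
ft_force: [0.7, -0.4, -0.5]
grip_force: 62.8
tool_pos: [512.7, -29.1, 224.5]
ft_force: [1.2, 0.2, 0.5]
grip_force: 62.8
tool_pos: [512.4, -29.0, 222.7]
ft_force: [1.5, -0.3, -2.0]
grip_force: 62.3
tool_pos: [512.3, -29.0, 221.0]
ft_force: [-0.4, 0.4, -1.7]
grip_force: 62.3
tool_pos: [512.5, -29.1, 219.9]
ft_force: [-0.5, -0.4, -2.1]
grip_force: 62.3
```

```bash
J="python3 -m jog"
$J '0 0 .015 0 0 0 1;0 0 0 0 0 0 1' | egrep 'pos|force'
$J '0 0 .01 0 0 0 1;0 0 0 0 0 0 1'| egrep 'pos|force'
$J '0 0 .007 0 0 0 1;0 0 0 0 0 0 1'| egrep 'pos|force'
$J '0 0 .005 0 0 0 1;0 0 0 0 0 0 1'| egrep 'pos|force'
```

```text
tool_pos: [512.6, -29.1, 218.6]
ft_force: [-0.0, -0.7, -1.4]
grip_force: 62.3
tool_pos: [512.7, -29.1, 217.6]
ft_force: [-0.3, 0.4, -2.9]
grip_force: 62.3
tool_pos: [512.7, -29.1, 216.9]
ft_force: [0.4, 0.8, -1.8]
grip_force: 62.3
tool_pos: [512.7, -29.1, 216.5]
ft_force: [0.6, -0.9, -1.3]
grip_force: 62.5
```

```bash
J="python3 -m jog"
$J '0 0 .005 0 0 0 1;0 0 0 0 0 0 1' | egrep 'pos|force'
$J '0 0 .005 0 0 0 1;0 0 0 0 0 0 1'| egrep 'pos|force'
```

```text
tool_pos: [512.8, -29.1, 216.5]
ft_force: [-3.6, 0.5, 6.4]
grip_force: 63.1
tool_pos: [512.8, -29.1, 216.4]
ft_force: [-6.8, 0.8, 10.5]
grip_force: 64.1
```

```bash
J="python3 -m jog"
$J '0 0 -.005 0 0 0 1;0 0 0 0 0 0 -1;0 0 0 0 0 0 -1;0 0 0 0 0 0 -1;0 0 0 0 0 0 -1'
$J '0 0 -.1 0 0 0 -1;0 0 -.2 0 0 0 -1;-.012 0 0 0 0 0 -1;0 0 0 0 0 0 -1'
python3 go.py 511.5 -29.4 244.5 20.6
python3 - <<'E'
from h import *
s=snapshot('scene');c=proj(s,[[512,-28,70]])[0].astype(int)
save('home',cv2.resize(s['img'][c[1]-38:c[1]+37,c[0]-50:c[0]+50],(800,600),interpolation=cv2.INTER_CUBIC))
E
```

```text
time: 12.95
tool_pos: [512.7, -29.1, 215.9]
tcp_rot: [-180.0, 0.0, 20.6]
ft_force: [-0.7, -0.1, 0.2]
finger_gap: 85.5
grip_force: 0.0
time: 13.45
tool_pos: [511.4, -29.5, 245.9]
tcp_rot: [180.0, -0.0, 20.6]
ft_force: [-1.2, -0.3, 0.7]
finger_gap: 85.4
grip_force: 0.0
t 13.45 pos [511.43  -29.524 245.851] rot [179.996  -0.006  20.606] F [-1.206 -0.333  0.741] gap 85.36683167261023 grip 0.0
shift/100 in tool: [ 0.001 -0.001  0.014] mm 1.3585461264030683 turn/60: [ 0. -0.  0.]
```

View pics/home.png

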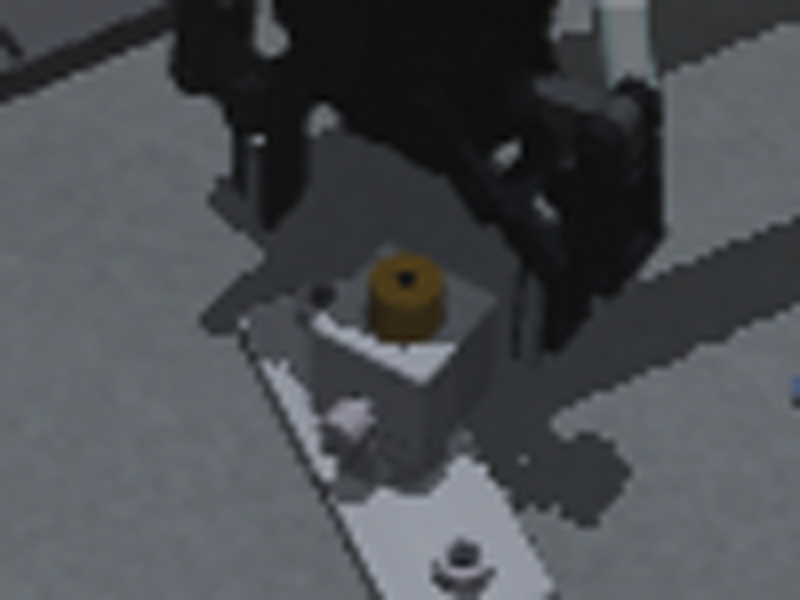

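The crop shows the block seated on the boss and the bushing standing proud, its top at (405,275). The open fingers clear the block. Grip and lift.

```bash
J="python3 -m jog"
$J '0 0 .01 0 0 0 -1;0 0 0 0 0 0 1;0 0 0 0 0 0 1;0 0 0 0 0 0 1;0 0 0 0 0 0 1' 50
$J '0 0 0 0 0 0 1;0 0 0 0 0 0 1;0 0 0 0 0 0 1'
```

```text
time: 14.12
tool_pos: [511.7, -29.5, 245.2]
tcp_rot: [180.0, -0.0, 20.6]
ft_force: [0.7, 0.8, 0.5]
finger_gap: 19.6
grip_force: 48.8
time: 14.5
tool_pos: [511.7, -29.6, 245.2]
tcp_rot: [180.0, -0.0, 20.6]
ft_force: [-0.2, 0.2, 2.3]
finger_gap: 19.7
grip_force: 48.9
```

```bash
python3 - <<'E'
from meas import *
# grey tray: dark walls outline at top view around raw (331,218)
g=cv2.cvtColor(t['img'],cv2.COLOR_RGB2GRAY)
sub=g[180:256,305:357]; print(sub[38,::2],sub[::4,26])
for S,c in((t,(517,340)),(s,(367,232))):print(S['img'][int(c[1]*.64),int(c[0]*.64)])
E
```

```text
[115 114 115 108  85  94  94  96  95  94  92  95  96  95  93  94  94  93
  92  92  92  78  98 114 115 114] [116 114  79  90  92  94  92  83  95  91  92  91  93  94  92  95  94  92
 115]
[92 94 97]
[69 70 75]
```

```bash
J="python3 -m jog"
$J '0 0 -.02 0 0 0 1;0 0 -.05 0 0 0 1;0 0 -.1 0 0 0 1;0 0 -.2 0 0 0 1;0 0 -.2 0 0 0 1'
$J '0 0 -.1 0 0 0 1;0 0 0 0 0 0 1'
python3 - <<'E'
from meas import *
g=255-cv2.cvtColor(t['img'],cv2.COLOR_RGB2GRAY)
import meas
# reuse rect on inverted picture
T2=dict(t);T2['img']=np.repeat(g[...,None],3,2)
for thr in(148,152):
    r=rect(T2,331,217,38,thr,15);print(r,cv2.boxPoints(r))
s2=snapshot('scene');c=proj(s2,[[512,-28,90]])[0].astype(int)
save('lift',cv2.resize(s2['img'][c[1]-38:c[1]+37,c[0]-50:c[0]+50],(800,600),interpolation=cv2.INTER_CUBIC))
E
```

```text
time: 15.12
tool_pos: [511.5, -29.5, 303.1]
tcp_rot: [-180.0, 0.0, 20.6]
ft_force: [-0.6, 0.7, 0.0]
finger_gap: 19.5
grip_force: 48.9
time: 15.38
tool_pos: [511.9, -29.6, 313.0]
tcp_rot: [179.9, -0.1, 20.6]
ft_force: [0.9, 0.8, -1.0]
finger_gap: 19.5
grip_force: 48.9
((487.32354736328125, -275.451171875), (96.98395538330078, 156.2185821533203), 87.24949645996094) [[ 406.9773  -320.13904]
 [ 563.01587 -327.6355 ]
 [ 567.6698  -230.7633 ]
 [ 411.63123 -223.26685]]
((486.88818359375, -275.0750427246094), (95.18582153320312, 154.5776824951172), 87.14704895019531) [[ 407.3263  -318.7621 ]
 [ 561.7124  -326.45587]
 [ 566.4501  -231.388  ]
 [ 412.06396 -223.69421]]
```

View pics/lift.png

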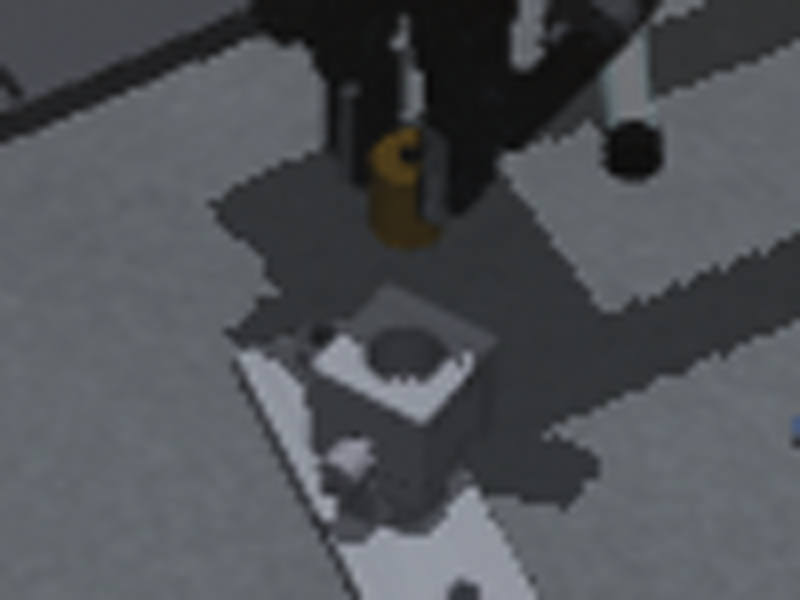

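The crop shows the bushing upright between the fingers at (405,190), with the empty block still seated at (405,400). Now to the tray's large compartment.

```bash
J="python3 -m jog"
python3 go.py 463.7 -274 250 20.6
$J '-.2 .3 0 0 0 0 1;-.27 .42 .05 0 0 0 1;-.27 .42 .1 0 0 0 1;-.27 .42 .1 0 0 0 1;-.25 .4 .1 0 0 0 1'
python3 go.py 463.7 -274 215 20.6
```

```text
t 15.425 pos [511.56  -29.512 312.046] rot [179.989  -0.017  20.609] F [-0.367  0.452 -1.231] gap 19.557183831462808 grip 48.8791161775589
shift/100 in tool: [-1.309  2.12   0.62 ] mm 256.7387037865055 turn/60: [ 0. -0.  0.]
time: 16.05
tool_pos: [461.6, -258.6, 275.5]
tcp_rot: [-179.9, 0.1, 20.6]
ft_force: [1.0, -0.2, 0.4]
finger_gap: 19.6
grip_force: 49.0
t 16.05 pos [ 461.639 -258.639  275.545] rot [-179.925    0.05    20.598] F [ 1.017 -0.194  0.356] gap 19.62121626162233 grip 48.98252606391907
shift/100 in tool: [-0.034  0.152  0.605] mm 62.49744591829623 turn/60: [-0.001  0.001 -0.   ]
```

```bash
J="python3 -m jog"
$J '-.05 .15 .2 0 0 0 1;0 0 .3 0 0 0 1;0 0 .12 0 0 0 1;0 0 .1 0 0 0 1;0 0 0 0 0 0 1'
$J '0 0 .05 0 0 0 1;0 0 .04 0 0 0 1;0 0 0 0 0 0 1;0 0 0 0 0 0 1'
python3 go.py 463.7 -274 191.2 20.6
```

```text
time: 16.68
tool_pos: [463.2, -272.7, 204.6]
tcp_rot: [-180.0, 0.0, 20.6]
ft_force: [-0.1, 0.3, -1.3]
finger_gap: 19.6
grip_force: 49.0
time: 17.18
tool_pos: [463.3, -273.2, 196.2]
tcp_rot: [180.0, -0.0, 20.6]
ft_force: [-0.7, -1.2, -0.2]
finger_gap: 19.7
grip_force: 49.0
t 17.175 pos [ 463.3   -273.157  196.197] rot [179.987  -0.008  20.61 ] F [-0.674 -1.161 -0.159] gap 19.747151025694578 grip 49.02823090553284
shift/100 in tool: [0.001 0.009 0.05 ] mm 5.08340994938963 turn/60: [ 0. -0.  0.]
```

```bash
J="python3 -m jog"
$J '0 0 .02 0 0 0 1;0 0 0 0 0 0 1;0 0 .015 0 0 0 1;0 0 0 0 0 0 1' | egrep 'pos|force'
$J '0 0 .008 0 0 0 1;0 0 0 0 0 0 1' | egrep 'pos|force'
$J '0 0 .007 0 0 0 1;0 0 0 0 0 0 1' | egrep 'pos|force'
```

```text
tool_pos: [463.1, -273.1, 192.3]
ft_force: [0.6, 0.3, -1.5]
grip_force: 49.0
tool_pos: [463.2, -273.1, 191.6]
ft_force: [0.4, 0.0, -0.5]
grip_force: 49.0
tool_pos: [463.3, -273.2, 191.3]
ft_force: [-1.7, 0.7, 2.8]
grip_force: 49.3
```

Floor contact at the expected height. Release, back off and look.

```bash
J="python3 -m jog"
$J '0 0 0 0 0 0 -1;0 0 0 0 0 0 -1;0 0 0 0 0 0 -1;0 0 0 0 0 0 -1;0 0 -.1 0 0 0 -1'
$J '0 0 -.3 0 0 0 -1;0 0 -.5 0 0 0 -1;0 0 -.5 0 0 0 -1;0 0 0 0 0 0 -1'
$J '-.3 -.45 0 0 0 0 -1;-.3 -.45 0 0 0 0 -1;-.3 -.45 0 0 0 0 -1;0 0 0 0 0 0 -1'
python3 - <<'E'
from h import *
t=snapshot('top');s=snapshot('scene')
save('end',np.hstack([cv2.resize(s['img'],(400,300),interpolation=cv2.INTER_AREA),cv2.resize(t['img'],(400,300),interpolation=cv2.INTER_AREA)]))
c=proj(s,[[480,-150,30]])[0].astype(int)
save('endc',cv2.resize(s['img'][c[1]-60:c[1]+60,c[0]-80:c[0]+80],(800,600),interpolation=cv2.INTER_CUBIC))
print(sense()['ft_force'],sense()['time'])
E
```

```text
time: 18.8
tool_pos: [462.8, -272.8, 200.5]
tcp_rot: [-179.9, 0.1, 20.6]
ft_force: [1.1, -0.5, 0.1]
finger_gap: 85.4
grip_force: 0.0
time: 19.3
tool_pos: [464.8, -274.2, 337.5]
tcp_rot: [179.5, -0.3, 20.6]
ft_force: [0.7, 0.4, 0.9]
finger_gap: 85.0
grip_force: 0.0
time: 19.8
tool_pos: [328.9, -176.4, 329.8]
tcp_rot: [-180.0, 0.0, 20.6]
ft_force: [1.3, -0.5, 1.0]
finger_gap: 85.3
grip_force: 0.0
[ 1.35796158  0.01484654 -0.34819549] 19.9
```

View pics/end.png

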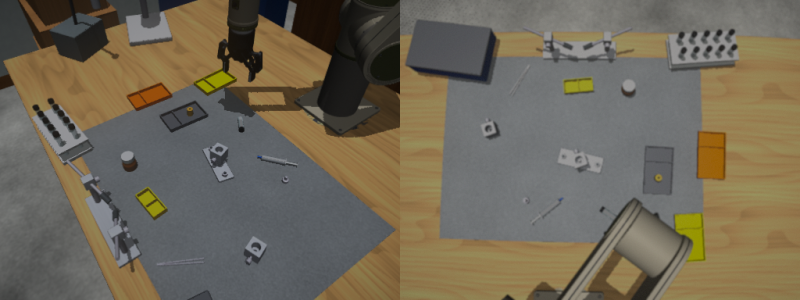

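View pics/endc.png

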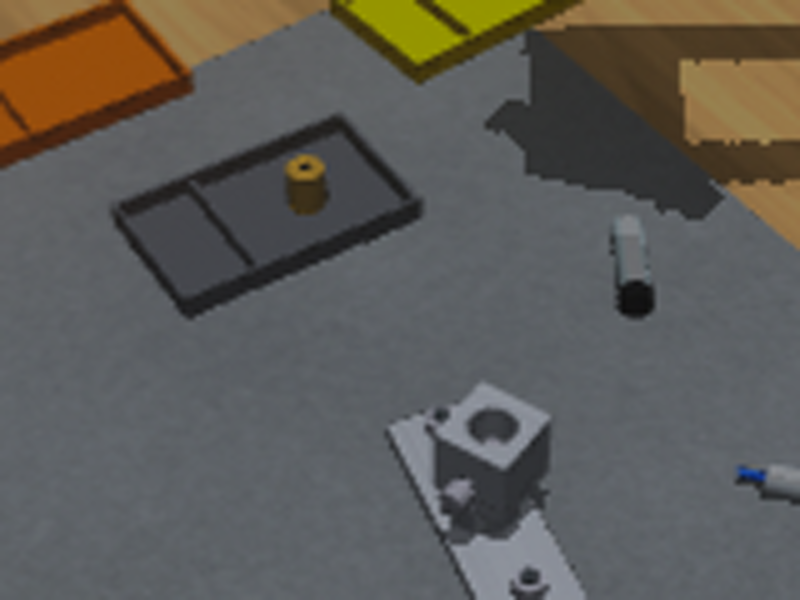

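The bushing stands upright at (305,180) in the grey tray's larger compartment. The empty block sits on the stand at (490,460), and the bystanders are unmoved.

```bash
python3 -c "from bench import *; print(hand_in())"
```

```text
the job is handed in; nothing more can be done
None
```

I've handed the job in: the bushing stands upright in the grey tray's larger compartment, the block is seated on the ejector stand, the other items are where they were, and it took about 20 s with readings on the pin and boss of about 13 N at most.

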